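# Latch the sprung dust cap into the parts tin

## Robot

A 6-joint arm with a two-finger parallel gripper is mounted at the origin on the work surface. World frame = base frame: x ahead of the robot, y to its left, z up, the work surface at z = 0. Lengths are in m, angles in degrees, forces in N, time in s.
With the tool pointing down it reaches from about 0.375 to 0.9 m from the base axis. Payload 3.1 kg.
Tool frame: the origin (TCP) lies midway between the tips of the shut fingers; the grasp point (between the pads) lies bot.hold_point_z behind it (bot.hold_point_z is the distance from the TCP to the grasp point, in m); z points along the fingers, y is the direction in which the jaws open and shut (so a half turn about z gives the same grasp; the last joint's range is limited). The gripper opens to 87 mm and grips with 3 to 60 N. Pads are 19 mm wide; open, the fingers measure 117 mm over their backs; the gripper's body (75 mm by 190 mm) begins 51 mm behind the grasp point.
Start: joints at [59.788, 30.224, 82.088, -0, 67.689, -10.227], TCP at [0.214, 0.587, 0.223] pointing down, gripper open.
Joint ranges: [-176.69, 176.69], [-43.24, 126.21], [12.49, 139.97], [-82, 262], [0, 151.66], [-163.58, 163.58]. Speed limits (degrees/s): [159.86, 159.86, 180, 180, 180, 180].

## Interface

Orientations are given as a 3x3 rotation matrix whose columns are the frame's x, y, z axes.
In Python, from rig import bot, vision, hand_in gives the robot as it stands. The module is installed in compiled form; this text tells all that it offers.
- The arm moves only by the shell command python3 -m handwheel 'ROWS'. ROWS is JSON, a list of rows, each an object of numbers: "hand": the gripper's target within -1 to 1 (fully open at 1, half-way at 0, shut at -1); "dx", "dy", "dz": the shift along the world's x, y, z in cm; "wx", "wy", "wz": the turn, a rotation vector about the world's x, y, z in rad. In form: [{"hand": .., "dx": .., "dy": .., "dz": .., "wx": .., "wy": .., "wz": ..}, ...]. A call has 1 to 10 rows; each row shifts and turns the commanded pose from where the row before left it; what a row does not reach is not made up. A row lasts 1/10 s, in which the tool goes at most 50 mm and 8.59 degrees, less where a joint would pass 70% of its speed; a pose out of reach is approached as far as the arm can. A call with a gripper value outside its range is refused whole. The fingers move at their own pace and stop on an object; the grip force is fixed at half the most. Time passes only in rows, so rows that do not move let the fingers close. It gives the time, the measured TCP pose, the force and the opening at its end, in the units of the state.
- bot.read_state(): the state, without advancing time (a new reading comes with each control period).
- vision.capture(name): name is "scene" or "side" or "wrist"; returns (picture, depth): 400x640x3 uint8, red, green, blue; 400x640 float32, m along the optical axis (not along the pixel's ray), 0 where there is no reading.
- vision.get_calibration(name): a dict with "fx", "fy", "cx", "cy" (pixels), "rvec" (rotation vector, rad) and "tvec" (3), from world to camera coordinates, as OpenCV has them. Camera axes: x right, y down, z forward; pixel columns grow to the right and rows downward; lengths in m; the calibration is good to about 2 mm. A picture is of the moment at which its call begins: read the wrist's pose just before it. get_calibration takes no time and is no camera call; for the wrist camera it gives the pose at the moment of the call.
- hand_in(): hands the job in, once; it reports no verdict.
The state is a dict: "time_s": time; "joint_positions": joint angles; "qvel": joint speeds; "tau": joint torques, N m; "position": TCP position; "tcp_rot": TCP orientation; "force": force on the tool from outside, world axes, zero at the start; "moment": the same for the moment, N m; "opening": opening from 0.0 (shut) to 1.0 (fully open).
Only numpy, scipy, OpenCV 4.12 (cv2) and the standard library are available. Lean on these libraries where they do the work, as an engineer would, in place of code of your own. Each camera call takes 0.05 s, during which the arm holds its last target.

## Task

Pinch the two side tabs of the sprung dust cap together, lift it off the tile and lower it into the mouth of the open aluminium tin, pressing against the sprung plate inside until the cap's flange is down on the rim. Keep it down while you let the tabs spring out under the rim, so that the cap stays latched and level with both tabs fully out. Press gently, never with more than 30 N, and leave the other things on the bench where they are.

Things in the scene. Friction and masses are not known exactly. Their poses are not given: they have to be found in the camera images.
- cap_center (a point): Sprung dust cap, 50 mm tall, 74 g, upright on the tile; this point is on its axis half-way up; z is the cap's upward axis. It is a black plug 58 mm in diameter, 20 mm tall, under a black flange 78 mm in diameter, 4 mm thick (underside 5 mm, top 1 mm below this point), with two upright grey thumb tabs and a low middle block on top. Tab tops are 25 mm above this point.
- cap: The same cap, origin at the centre of its underside. Its tabs stand on its +y and -y sides, each 24 mm wide (x), 7 mm thick, 26 mm tall, flat outer faces 52 mm apart at rest, 40 mm when fully pinched. Each carries a latch nose, 1 to 6 mm above the underside, 16 mm wide, sticking out 6 mm from the plug at rest, flush when pinched. A nose passes the tin's lip only when pinched in.
- tab_a (a joint): How far the +y tab is pinched in towards the middle: 0 at rest (nose fully out), 0.006 m at its stop (nose flush). Spring: 3 N at rest rising to 6 N at the stop.
- tab_b (a joint): The same for the -y tab: 0 at rest, 0.006 m at its stop.
- mouth (a point): Open aluminium tin: point on its axis at the nominal rim height, 95 mm above the table; z up. The true rim is up to 7 mm higher or lower, as the tin is packed by hand in its holder: find it by touch; it does not move in use. Tin 84 mm in diameter, with an inward lip 12 mm thick, bore 62 mm in diameter (2 mm all round the plug); below the lip the inside is 78 mm wide.
- plate (a point): Nominal centre of the top of the flat grey sprung plate in the open tin, 14 mm below the nominal rim (it shifts with the tin). The plug meets it 6 mm before the flange reaches the rim. It pushes up with 2.6 N at first touch, 5 N at full depth, plus 1 N per 10 mm/s of speed, and rises slowly when let go.
- latch (a point): Nominal point on the axis at the underside of the tin's lip, 12 mm below the nominal rim. With the flange on the rim the noses are 2 mm below the lip. If the cap is not kept down until the noses are out, the plate lifts it and they jam in the lip. Once latched, the plate holds the cap up to 2 mm above the rim.
- holder: Fixed round wooden holder with the open tin: 120 mm across, 40 mm tall; origin on the table on the tin's axis.
- tile: White ceramic tile offcut, 190 x 130 x 9 mm, fixed, on which the cap stands near the -x end; origin under its centre, x along its length.
- pump: Black plastic hand pump lying on its side, 265 x 34 x 28 mm, its length along its y axis. A bystander; origin at its underside.
- spoke_key: Chrome spoke key, 53 x 22 x 8 mm, lying at one end of the tile. A bystander; origin at its underside.
- offcut_small: Mahogany offcut, 60 x 40 x 18 mm. A bystander; origin at its underside.
- offcut_long: Mahogany offcut, 45 x 110 x 22 mm. A bystander; origin at its underside.
- closed_tin: Aluminium tin, 87 mm in diameter and 75 mm tall, standing loose on the table, closed with a plain flat lid: leave it alone. A bystander; origin at its underside.
- wrench: Steel wrench, 140 mm long, lying flat. A bystander; origin at its underside.
- jar: Small closed jar, 48 mm in diameter, 60 mm tall. A bystander; origin at its underside.
There are look-alikes about, which are no part of the job. What is shaped like the holder but blue or green is not meant.

How it is judged (in metres and radians):
On the way, in this order (a step that is already met when the one before it is completed fails the run):
1. the cap is lifted off the tile by its pinched tabs (value of joint each of tab_a, tab_b above 0.0025 m and distance of cap_center from where it was at the start of the episode above 0.02 m and height (world z) of cap above 0.025 m), for 0.1 s.
2. the cap, with its tabs pinched, is down in the mouth of the tin (value of joint each of tab_a, tab_b above 0.0025 m and horizontal distance between cap_center and mouth below 0.004 m and z of cap_center in the frame of mouth between -0.0035 and 0.0155 m), for 0.05 s.
At the end, for the whole second after the job is handed in: Both tabs have sprung out to within 2 mm of their rest position under the lip of the open tin, the cap is within 4 mm of the tin's axis, its flange at rim height (8.5 mm below to 10.5 mm above the nominal rim height, which allows for the unknown packing), level to 0.08 rad, at rest and released (value of joint each of tab_a, tab_b below 0.002 m and horizontal distance between cap_center and mouth below 0.004 m and z of cap_center in the frame of mouth between -0.0035 and 0.0155 m and angle between cap's own z axis and vertical below 0.08 rad and linear speed of cap below 0.02 m/s); the robot touches nothing.
It fails at once if the cap presses on the tin or its sprung plate with more than 30 N (contact force between cap and holder above 30 N).
It fails at once if the robot's fingers press on the tin or its holder with more than 30 N (contact force between the fingers and holder above 30 N).
It fails at once if another thing on the bench is pushed more than 20 mm (distance of any of pump, spoke_key, offcut_small, offcut_long, closed_tin, wrench, jar from where it was at the start of the episode above 0.02 m).
It also fails if it takes over 45 s, if anything falls off the work surface, if the arm or the gripper's body presses on something with over 40 N, if the wrist force passes 120 N, or if a joint passes its speed limit or range.

## Working session

There is one attempt and no reset: what is moved stays moved. The work goes in short steps, Python scripts to look and compute and a shell command to move; the robot and the scene stay as the last step left them, time stands still between calls to the robot, and variables do not carry over. Pictures are saved under pics/ and viewed, and the job is handed in when it is done.

```bash
mkdir -p pics; cat > h.py <<'E'
import numpy as np, cv2
from rig import bot, vision
def cap(n,f):
    c=vision.get_calibration(n); p,d=vision.capture(n)
    cv2.imwrite(f'pics/{f}.png',p[:,:,::-1]); np.savez(f'pics/{f}.npz',p=p,d=d,**{k:np.array(v) for k,v in c.items()})
    return p,d,c
def world(d,c):
    R=cv2.Rodrigues(np.array(c['rvec'],float))[0]; t=np.array(c['tvec'],float).ravel()
    v,u=np.mgrid[:d.shape[0],:d.shape[1]]
    P=np.stack([(u-c['cx'])/c['fx']*d,(v-c['cy'])/c['fy']*d,d],-1)
    W=(P-t)@R
    W[d==0]=np.nan
    return W
def load(f):
    z=np.load(f'pics/{f}.npz'); c={k:z[k] for k in z.files}
    return c['p'],c['d'],c
E
python3 - <<'E'
from h import *
print(bot.read_state(),bot.hold_point_z)
for n in('scene','side','wrist'):cap(n,n+'0')
E
```

```text
{'time_s': 0.0, 'joint_positions': array([ 5.97902415e+01,  3.02782288e+01,  8.21545548e+01, -1.26012519e-03,
        6.76886772e+01, -1.02272815e+01]), 'qvel': array([ 0.01104009, -0.0604074 , -0.1308751 ,  0.04152848,  0.07215439,
       -0.06186578]), 'tau': array([-3.79056155e-04, -4.40035307e+01, -1.76590830e+01,  6.31433772e-02,
        5.81625151e-02, -1.66423329e-04]), 'position': array([0.21319633, 0.5867548 , 0.2215897 ]), 'tcp_rot': array([[-9.39799852e-01,  3.41723773e-01, -1.04907550e-03],
       [ 3.41725198e-01,  9.39798114e-01, -1.84222369e-03],
       [ 3.56387546e-04, -2.08981708e-03, -9.99997753e-01]]), 'force': array([-0.15802384,  0.53259534, -0.03331682]), 'moment': array([ 0.03701996, -0.02485942, -0.02085431]), 'opening': 0.9971802287800139} 0.0187
```

View pics/scene0.png

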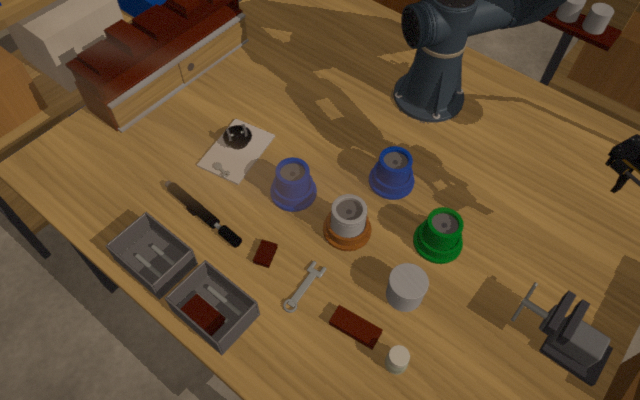

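View pics/side0.png

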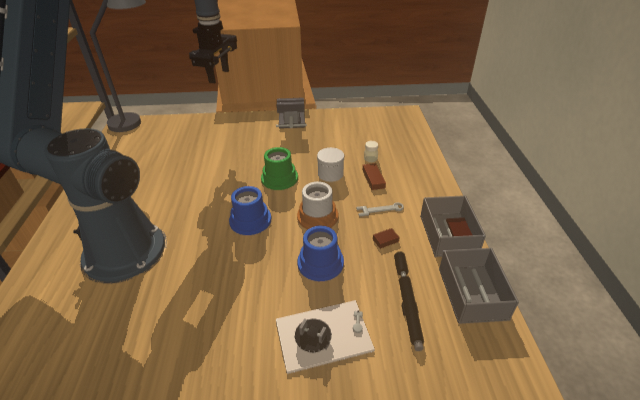

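View pics/wrist0.png

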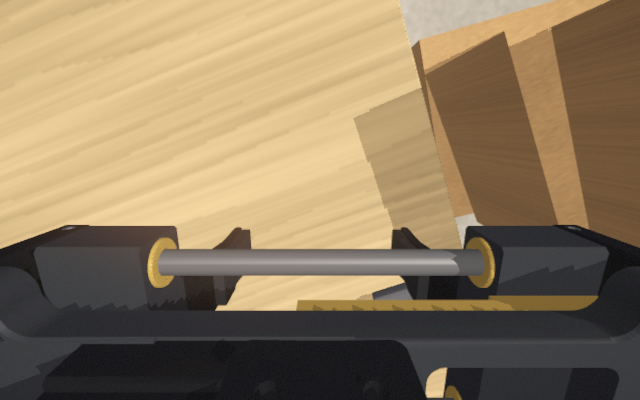

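The scene view shows these candidates for the tin: wooden holder with a silver tin at (348,215), blue ones at (293,183) and (393,170), a green one at (440,235), and the closed tin at (407,287). By the description it is the wooden one at (348,215). The only cap is the black one at (237,135) on the tile. I'll check both in close crops and measure them.

```bash
python3 - <<'E'
from h import *
p,d,c=load('scene0');q,e,c2=load('side0')
a=cv2.resize(p[105:195,185:295],(400,327),interpolation=2);b=cv2.resize(p[180:260,300:400],(400,327),interpolation=2)
a2=cv2.resize(q[300:375,270:380],(400,273),interpolation=2);b2=cv2.resize(q[170:235,270:365],(400,273),interpolation=2)
cv2.imwrite('pics/crop0.png',np.vstack([np.hstack([a,b]),np.hstack([a2,b2])])[:,:,::-1])
for n,dd,cc,box in(('scene',d,c,(180,250,310,390)),('side',e,c2,(170,235,280,355))):
    W=world(dd,cc)
    w=W[box[0]:box[1],box[2]:box[3]].reshape(-1,3)
    m=(w[:,2]>.08)&(w[:,2]<.11); r=w[m]
    print(n,'rim',m.sum(),np.median(r,0),r.min(0),r.max(0))
    xy=r[:,:2].astype(np.float32); print(cv2.minEnclosingCircle(xy), np.percentile(r[:,2],[5,25,50,75,95]))
for n,dd,cc,box in(('scene',d,c,(110,160,210,265)),('side',e,c2,(305,365,280,350))):
    W=world(dd,cc); w=W[box[0]:box[1],box[2]:box[3]].reshape(-1,3)
    for lo,hi in((.027,.038),(.05,.07),):
        m=(w[:,2]>lo)&(w[:,2]<hi); r=w[m]
        print(n,lo,len(r),r.mean(0),cv2.minEnclosingCircle(r[:,:2].astype(np.float32)))
        if lo==.05: print(np.round(r[np.argsort(r[:,1])],3).tolist())
E
```

```text
scene rim 989 [0.52501544 0.09551686 0.09076811] [0.48418906 0.05413388 0.08004406] [0.5689824  0.13739477 0.10547716]
((0.525592029094696, 0.0954921767115593), 0.043492842465639114) [0.08283349 0.08561756 0.09076811 0.09880195 0.10166902]
side rim 853 [0.52334318 0.07143275 0.09337684] [ 0.4816334  -0.07332777  0.08005456] [0.5628186  0.13765163 0.10374088]
((0.5266676545143127, 0.029414109885692596), 0.10839992761611938) [0.08238078 0.08661097 0.09337684 0.0981566  0.10133166]
scene 0.027 349 [ 0.49932533 -0.30032388  0.03358223] ((0.49359244108200073, -0.3042296767234802), 0.041533056646585464)
scene 0.05 56 [ 0.49723809 -0.30285922  0.05806512] ((0.49493929743766785, -0.3043234944343567), 0.027820678427815437)
[[0.512, -0.326, 0.059], [0.508, -0.325, 0.06], [0.511, -0.323, 0.06], [0.516, -0.322, 0.054], [0.509, -0.321, 0.06], [0.517, -0.32, 0.064], [0.518, -0.319, 0.061], [0.514, -0.319, 0.062], [0.516, -0.318, 0.06], [0.512, -0.317, 0.061], [0.514, -0.315, 0.06], [0.518, -0.315, 0.06], [0.52, -0.315, 0.053], [0.515, -0.315, 0.058], [0.522, -0.311, 0.062], [0.516, -0.31, 0.058], 
[... 3096 characters left out ...]
476, -0.297, 0.06], [0.474, -0.296, 0.06], [0.474, -0.296, 0.064], [0.47, -0.296, 0.06], [0.476, -0.296, 0.051], [0.476, -0.295, 0.054], [0.476, -0.294, 0.06], [0.47, -0.293, 0.06], [0.478, -0.293, 0.055], [0.472, -0.293, 0.059], [0.474, -0.293, 0.062], [0.478, -0.292, 0.05], [0.472, -0.292, 0.061], [0.478, -0.292, 0.056], [0.479, -0.291, 0.059], [0.476, -0.291, 0.059], [0.475, -0.29, 0.062], [0.481, -0.29, 0.054], [0.479, -0.289, 0.06], [0.477, -0.289, 0.06], [0.481, -0.289, 0.059], [0.481, -0.289, 0.055], [0.481, -0.288, 0.062], [0.479, -0.287, 0.06], [0.475, -0.287, 0.06], [0.477, -0.286, 0.06], [0.481, -0.286, 0.062], [0.477, -0.285, 0.061], [0.479, -0.285, 0.06], [0.477, -0.281, 0.059]]
```

View pics/crop0.png

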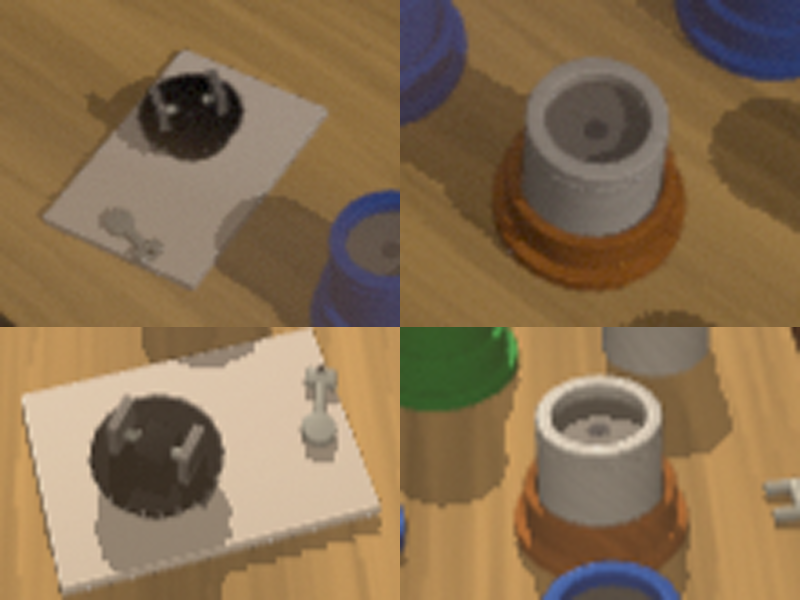

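The crops confirm both choices. The cap's tabs lie along about -30°. Now I'll move over it at a safe height.

```bash
python3 -m handwheel '[{"hand":1,"dx":2.4,"dy":-3.4,"wz":-0.09},{"hand":1,"dx":2.4,"dy":-3.4,"wz":-0.09},{"hand":1,"dx":2.4,"dy":-3.4,"wz":-0.09},{"hand":1,"dx":2.4,"dy":-3.4,"wz":-0.09},{"hand":1,"dx":2.4,"dy":-3.4,"wz":-0.09},{"hand":1,"dx":2.4,"dy":-3.4,"wz":-0.09},{"hand":1,"dx":2.4,"dy":-3.4,"wz":-0.09},{"hand":1,"dx":2.4,"dy":-3.4,"wz":-0.09},{"hand":1,"dx":2.4,"dy":-3.4,"wz":-0.09},{"hand":1,"dx":2.4,"dy":-3.4,"wz":-0.09}]'
python3 - <<'E'
from h import *
p,d,c=cap('wrist','w1')
R=cv2.Rodrigues(np.array(c['rvec'],float))[0]; t=np.array(c['tvec'],float).ravel()
s=bot.read_state();T=s['tcp_rot']
print('cam',-R.T@t,'in tool',T.T@(-R.T@t-s['position']),'axes in tool\n',T.T@R.T, c['fx'],s['position'])
E
```

```text
cam [0.15070114 0.60904182 0.38515978] in tool [ 0.06644875 -0.00088307 -0.16320802] axes in tool
 [[-2.47133117e-04 -9.68471422e-01 -2.49124553e-01]
 [ 9.99999519e-01 -2.75138721e-06 -9.81309772e-04]
 [ 9.49685033e-04 -2.49124676e-01  9.68470957e-01]] 280.05910569994774 [0.21334109 0.58696646 0.22193605]invalid input
```

View pics/w1.png

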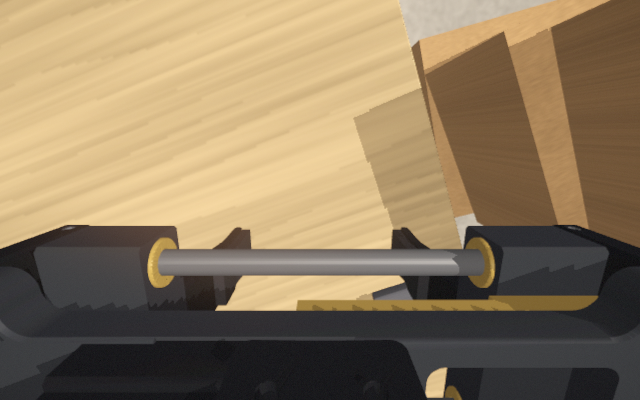

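The call was refused, probably because every row needs all of its keys. The wrist picture is therefore unchanged.

```bash
python3 -m handwheel '[{"hand":1,"dx":2.4,"dy":-3.4,"dz":0,"wx":0,"wy":0,"wz":-0.09},{"hand":1,"dx":2.4,"dy":-3.4,"dz":0,"wx":0,"wy":0,"wz":-0.09},{"hand":1,"dx":2.4,"dy":-3.4,"dz":0,"wx":0,"wy":0,"wz":-0.09},{"hand":1,"dx":2.4,"dy":-3.4,"dz":0,"wx":0,"wy":0,"wz":-0.09},{"hand":1,"dx":2.4,"dy":-3.4,"dz":0,"wx":0,"wy":0,"wz":-0.09},{"hand":1,"dx":2.4,"dy":-3.4,"dz":0,"wx":0,"wy":0,"wz":-0.09},{"hand":1,"dx":2.4,"dy":-3.4,"dz":0,"wx":0,"wy":0,"wz":-0.09},{"hand":1,"dx":2.4,"dy":-3.4,"dz":0,"wx":0,"wy":0,"wz":-0.09},{"hand":1,"dx":2.4,"dy":-3.4,"dz":0,"wx":0,"wy":0,"wz":-0.09},{"hand":1,"dx":2.4,"dy":-3.4,"dz":0,"wx":0,"wy":0,"wz":-0.09}]'
```

```text
time_s: 1.2
position: [0.4543, 0.2458, 0.2225]
tcp_rot: [[-0.313, 0.95, -0.0], [0.95, 0.313, 0.0], [0.0, -0.0, -1.0]]
force: [0.1, 0.5, -0.1]
opening: 0.998
```

```bash
python3 -m handwheel '[{"hand":1,"dx":0.43,"dy":-4.4,"dz":0,"wx":0,"wy":0,"wz":-0.1},{"hand":1,"dx":0.43,"dy":-4.4,"dz":0,"wx":0,"wy":0,"wz":-0.1},{"hand":1,"dx":0.43,"dy":-4.4,"dz":0,"wx":0,"wy":0,"wz":-0.1},{"hand":1,"dx":0.43,"dy":-4.4,"dz":0,"wx":0,"wy":0,"wz":-0.1},{"hand":1,"dx":0.43,"dy":-4.4,"dz":0,"wx":0,"wy":0,"wz":-0.1},{"hand":1,"dx":0.43,"dy":-4.4,"dz":0,"wx":0,"wy":0,"wz":-0.1},{"hand":1,"dx":0,"dy":0,"dz":0,"wx":0,"wy":0,"wz":0},{"hand":1,"dx":0,"dy":0,"dz":0,"wx":0,"wy":0,"wz":0}]'
python3 - <<'E'
from h import *
p,d,c=cap('wrist','w2')
E
```

```text
time_s: 2.0
position: [0.4792, -0.0175, 0.2224]
tcp_rot: [[0.277, 0.961, -0.001], [0.961, -0.277, 0.001], [0.0, -0.001, -1.0]]
force: [0.3, 0.9, -0.8]
opening: 1.001
```

View pics/w2.png

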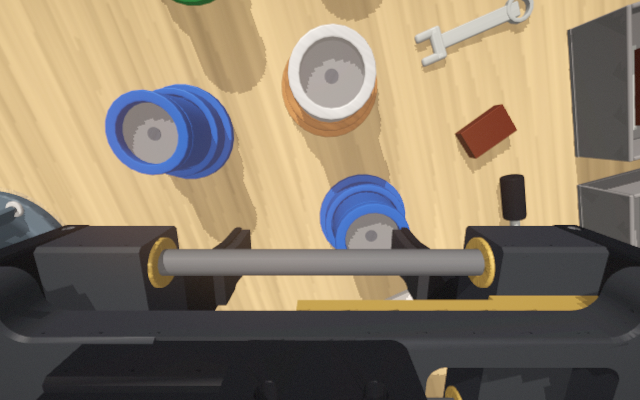

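The wrist view shows the wooden-held tin with its rim ellipse centred at about (332,72). The blue holders are at (155,132) and (370,225). I'll fit the rim next.

```bash
cat >> h.py <<'E'
from scipy.optimize import least_squares
def annulus(f,box,zlo,zhi,r0=.031,r1=.042):
    p,d,c=load(f); W=world(d,c)[box[0]:box[1],box[2]:box[3]].reshape(-1,3)
    w=W[(W[:,2]>zlo)&(W[:,2]<zhi)]
    x=np.median(w[:,:2],0)
    fun=lambda x:(lambda r:np.maximum(r-r1,0)+np.maximum(r0-r,0))(np.hypot(*(w[:,:2]-x).T))
    s=least_squares(fun,x,loss='soft_l1',f_scale=.001,diff_step=1e-3)
    r=np.hypot(*(w[:,:2]-s.x).T)
    k=(r>r0)&(r<r1)
    return s.x,len(w),np.percentile(r,[2,50,98]),np.median(w[k,2])
E
python3 - <<'E'
from h import *
p,d,c=load('w2');W=world(d,c)
w=W[10:135,280:385].reshape(-1,3); w=w[np.isfinite(w[:,2])]
print(np.histogram(w[:,2],bins=np.arange(.06,.12,.003)))
for lo,hi in((.092,.108),(.095,.106)):
  print(annulus('w2',(10,135,280,385),lo,hi))
print(annulus('scene0',(180,250,310,390),.094,.108)); print(annulus('side0',(170,212,295,340),.094,.108))
# bore edge via grey contour, intersect plane z
g=cv2.cvtColor(p,cv2.COLOR_RGB2HSV)
m=((g[:,:,2]>175)&(g[:,:,1]<40)).astype(np.uint8); m[130:]=0;m[:,:270]=0;m[:,390:]=0
cs,h=cv2.findContours(m,cv2.RETR_CCOMP,cv2.CHAIN_APPROX_NONE)
R=cv2.Rodrigues(np.array(c['rvec'],float))[0]; t=np.array(c['tvec'],float).ravel(); C=-R.T@t
for q in cs:
  if len(q)<100: continue
  q=q[:,0].astype(float); ray=np.stack([(q[:,0]-c['cx'])/c['fx'],(q[:,1]-c['cy'])/c['fy'],np.ones(len(q))],1)@R
  for z in(.095,.100):
    X=C+ray*((z-C[2])/ray[:,2])[:,None]
    f=least_squares(lambda a:np.hypot(X[:,0]-a[0],X[:,1]-a[1])-a[2],[.525,.095,.03],loss='soft_l1',f_scale=.001)
    print(len(q),z,f.x,f.cost)
E
```

```text
(array([   4,    5,    5,    6,    3,    4,    4,   14, 3034,  323,   86,
         89,  574, 2496,    5,    0,    0,    0,    0]), array([0.06 , 0.063, 0.066, 0.069, 0.072, 0.075, 0.078, 0.081, 0.084,
       0.087, 0.09 , 0.093, 0.096, 0.099, 0.102, 0.105, 0.108, 0.111,
       0.114, 0.117]))
(array([0.52302986, 0.09377801]), 3195, array([0.03081825, 0.03616464, 0.04139952]), np.float64(0.09979297814677243))
(array([0.52308647, 0.0938452 ]), 3114, array([0.03084804, 0.03630065, 0.04139927]), np.float64(0.09981042326085673))
(array([0.52523406, 0.09575862]), 443, array([0.03056411, 0.03676327, 0.04201719]), np.float64(0.09919760171254915))
(array([0.52302422, 0.09460782]), 285, array([0.03031285, 0.03687343, 0.04304236]), np.float64(0.09941486666384014))
258 0.095 [0.52369399 0.09521305 0.04156909] 8.698625088723112e-06
258 0.1 [0.52326624 0.09436932 0.04085429] 8.411878932248424e-06
234 0.095 [0.52409086 0.096874   0.03007942] 0.0011270818287465163
234 0.1 [0.52365871 0.09600112 0.02955319] 0.0011055772971351665
```

```bash
python3 -m handwheel '[{"hand":1,"dx":-0.5,"dy":-4.35,"dz":-0.7,"wx":0,"wy":0,"wz":-0.027},{"hand":1,"dx":-0.5,"dy":-4.35,"dz":-0.7,"wx":0,"wy":0,"wz":-0.027},{"hand":1,"dx":-0.5,"dy":-4.35,"dz":-0.7,"wx":0,"wy":0,"wz":-0.027},{"hand":1,"dx":-0.5,"dy":-4.35,"dz":-0.7,"wx":0,"wy":0,"wz":-0.027},{"hand":1,"dx":-0.5,"dy":-4.35,"dz":-0.7,"wx":0,"wy":0,"wz":-0.027},{"hand":1,"dx":-0.5,"dy":-4.35,"dz":-0.7,"wx":0,"wy":0,"wz":-0.027},{"hand":1,"dx":-0.5,"dy":-4.35,"dz":-0.7,"wx":0,"wy":0,"wz":-0.027},{"hand":1,"dx":-0.5,"dy":-4.35,"dz":-0.7,"wx":0,"wy":0,"wz":-0.027},{"hand":1,"dx":-0.5,"dy":-4.35,"dz":-0.7,"wx":0,"wy":0,"wz":-0.027},{"hand":1,"dx":0,"dy":0,"dz":0,"wx":0,"wy":0,"wz":0}]'
python3 - <<'E'
from h import *
p,d,c=cap('wrist','w3')
E
```

```text
time_s: 3.05
position: [0.4351, -0.4125, 0.1587]
tcp_rot: [[0.499, 0.866, 0.001], [0.866, -0.499, -0.004], [-0.002, 0.003, -1.0]]
force: [0.1, 0.4, -0.0]
opening: 1.004
```

View pics/w3.png

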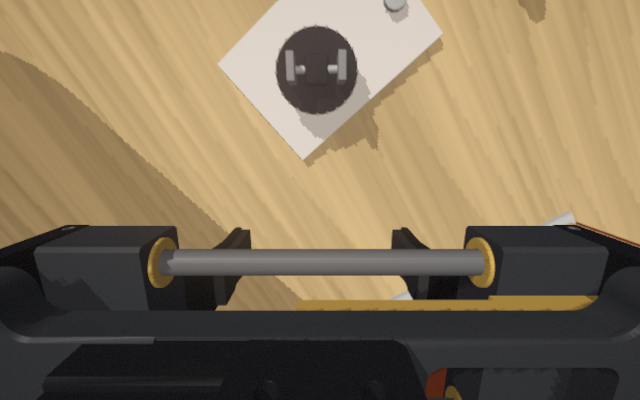

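The cap is at (317,70) with its tabs at (291,67) and (342,67). They look vertical in the image, so the jaw axis is about right. I'll fit it exactly.

```bash
cat >> h.py <<'E'
def disc(f,box,z,rr):
    p,d,c=load(f); g=cv2.cvtColor(p,cv2.COLOR_RGB2HSV)
    W=world(d,c); 
    m=np.zeros(d.shape,bool); m[box[0]:box[1],box[2]:box[3]]=1
    w=W[m&(W[:,:,2]>z-.006)&(W[:,:,2]<z+.006)]
    x=np.median(w[:,:2],0)
    fun=lambda x:np.maximum(np.hypot(*(w[:,:2]-x).T)-rr,0)
    return w
E
python3 - <<'E'
from h import *
p,d,c=load('w3'); W=world(d,c)
R=cv2.Rodrigues(np.array(c['rvec'],float))[0]; t=np.array(c['tvec'],float).ravel(); C=-R.T@t
box=(slice(15,125),slice(265,370))
w=W[box].reshape(-1,3);w=w[np.isfinite(w[:,2])]
print(np.histogram(w[:,2],bins=np.arange(-.002,.07,.003)))
w0=w[(w[:,2]>.026)&(w[:,2]<.038)]
s=least_squares(lambda x:np.maximum(np.hypot(*(w0[:,:2]-x).T)-.039,0),[.494,-.305]);print('flange depth',np.median(w0[:,2]),s.x,cv2.minEnclosingCircle(w0[:,:2].astype(np.float32)))
# dark silhouette contour: outer flange edge
m=(p.max(2)<95).astype(np.uint8); m[:15]=0;m[125:]=0;m[:,:265]=0;m[:,370:]=0
cs,_=cv2.findContours(m,0,cv2.CHAIN_APPROX_NONE);q=max(cs,key=cv2.contourArea)[:,0].astype(float)
ray=np.stack([(q[:,0]-c['cx'])/c['fx'],(q[:,1]-c['cy'])/c['fy'],np.ones(len(q))],1)@R
for z in(.031,.033):
    X=C+ray*((z-C[2])/ray[:,2])[:,None]
    f=least_squares(lambda a:np.hypot(X[:,0]-a[0],X[:,1]-a[1])-a[2],[.494,-.305,.039],loss='soft_l1',f_scale=.001);print('edge',z,f.x)
t2=w[(w[:,2]>.05)&(w[:,2]<.066)]
T=np.array([[.5,.866],[.866,-.5]]) # tool x,y
l=(t2[:,:2]-[.494,-.305])@T.T
for k in(l[:,1]>0,l[:,1]<0):
    a=t2[k];v=np.linalg.svd(l[k]-l[k].mean(0),full_matrices=False)[2][0];print(k.sum(),a.mean(0),l[k].min(0),l[k].max(0),'ang',np.degrees(np.arctan2(v[1],v[0])))
cc=[t2[k][:,:2].mean(0) for k in(l[:,1]>0,l[:,1]<0)]
print(np.mean(cc,0),np.degrees(np.arctan2(*(cc[0]-cc[1])[::-1])))
E
```

```text
(array([ 113,  220,    0, 2101, 3330,    1,    0,    0,    0,    0,    1,
       1665, 2505,   30,   37,  470,  469,   20,   15,   30,  442,   63,
          0,    0]), array([-0.002,  0.001,  0.004,  0.007,  0.01 ,  0.013,  0.016,  0.019,
        0.022,  0.025,  0.028,  0.031,  0.034,  0.037,  0.04 ,  0.043,
        0.046,  0.049,  0.052,  0.055,  0.058,  0.061,  0.064,  0.067,
        0.07 ]))
flange depth 0.034200274696912676 [ 0.49334821 -0.30658734] ((0.49337220191955566, -0.30664199590682983), 0.03983865678310394)
edge 0.031 [ 0.49403128 -0.30556047  0.03770519]
edge 0.033 [ 0.49386195 -0.30589715  0.0374459 ]
284 [ 0.51255722 -0.31809584  0.05966601] [-0.01324558  0.01902866] [0.01028314 0.02635119] ang 178.86432918077426
282 [ 0.47358775 -0.29664085  0.05933502] [-0.01433398 -0.02587864] [ 0.00926807 -0.01844034] ang 179.38388128703016
[ 0.49307249 -0.30736834] -28.835368715046595
```

```bash
python3 -m handwheel '[{"hand":1,"dx":1.46,"dy":2.68,"dz":-1.2,"wx":0,"wy":0,"wz":0.009},{"hand":1,"dx":1.46,"dy":2.68,"dz":-1.2,"wx":0,"wy":0,"wz":0.009},{"hand":1,"dx":1.46,"dy":2.68,"dz":-1.2,"wx":0,"wy":0,"wz":0},{"hand":1,"dx":1.46,"dy":2.68,"dz":-1.2,"wx":0,"wy":0,"wz":0},{"hand":1,"dx":0,"dy":0,"dz":-1.5,"wx":0,"wy":0,"wz":0},{"hand":1,"dx":0,"dy":0,"dz":-1.5,"wx":0,"wy":0,"wz":0},{"hand":1,"dx":0,"dy":0,"dz":-1.5,"wx":0,"wy":0,"wz":0},{"hand":1,"dx":0,"dy":0,"dz":-1.5,"wx":0,"wy":0,"wz":0},{"hand":1,"dx":0,"dy":0,"dz":-0.7,"wx":0,"wy":0,"wz":0},{"hand":1,"dx":0,"dy":0,"dz":0,"wx":0,"wy":0,"wz":0}]'
python3 - <<'E'
from h import *
for n in('scene','side','wrist'):cap(n,n+'4')
a=load('scene4')[0][85:185,185:295];b=load('side4')[0][280:380,260:370]
cv2.imwrite('pics/c4.png',np.hstack([cv2.resize(a,(400,364),interpolation=2),cv2.resize(b,(400,364),interpolation=2)])[:,:,::-1])
print(bot.read_state()['position'],bot.read_state()['force'])
E
```

```text
time_s: 4.1
position: [0.4925, -0.2983, 0.0439]
tcp_rot: [[0.48, 0.877, -0.002], [0.877, -0.48, 0.002], [0.001, -0.003, -1.0]]
force: [-0.1, 1.0, 0.4]
opening: 0.999
[ 0.49332674 -0.30050128  0.04528965] [-0.50598934 -0.5982045   0.14374172]
```

View pics/c4.png

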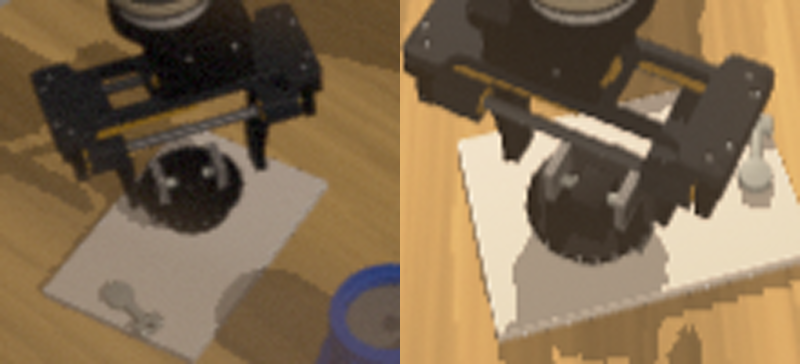

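View pics/wrist4.png

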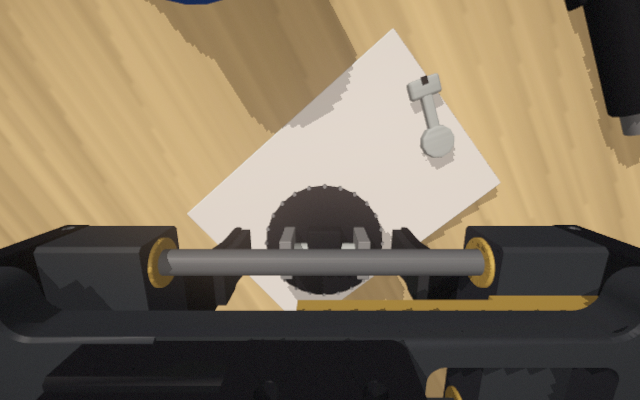

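The scene and side crops show the fingers straddling the tabs. In the wrist view the tabs are at (287,240) and (361,240), between fingers at 250 and 393. I'll measure the remaining offset.

```bash
python3 - <<'E'
from h import *
s=bot.read_state();print(s['position'],s['force'],s['time_s'])
T=s['tcp_rot']
p,d,c=load('wrist4'); W=world(d,c)
w=W[180:300,262:388].reshape(-1,3);w=w[np.isfinite(w[:,2])]
w0=w[(w[:,2]>.026)&(w[:,2]<.040)]
s1=least_squares(lambda x:np.maximum(np.hypot(*(w0[:,:2]-x).T)-.039,0),[.494,-.305]);print(len(w0),np.median(w0[:,2]),s1.x,cv2.minEnclosingCircle(w0[:,:2].astype(np.float32)))
t2=w[(w[:,2]>.05)&(w[:,2]<.068)];l=(t2-s['position'])@T
for k in(l[:,1]>0,l[:,1]<0): print(k.sum(),l[k].min(0),l[k].max(0))
print(np.round((np.append(s1.x,.033)-s['position'])@T,4))
E
```

```text
[ 0.49332674 -0.30050128  0.04528965] [-0.50598934 -0.5982045   0.14374172] 4.25
5707 0.034282678857390204 [ 0.4936348  -0.30614848] ((0.4936958849430084, -0.30640843510627747), 0.04002562165260315)
230 [-0.01717047  0.02180744 -0.01633169] [ 0.00732191  0.029027   -0.00475549]
234 [-0.01745189 -0.02326469 -0.01676344] [ 0.00754766 -0.01590453 -0.00475273]
[-0.0048  0.003   0.0123]
```

```bash
python3 -m handwheel '[{"hand":1,"dx":0,"dy":-0.53,"dz":-0.4,"wx":0,"wy":0,"wz":0},{"hand":1,"dx":0,"dy":0,"dz":-0.4,"wx":0,"wy":0,"wz":0},{"hand":1,"dx":0,"dy":0,"dz":0,"wx":0,"wy":0,"wz":0},{"hand":1,"dx":0,"dy":0,"dz":0,"wx":0,"wy":0,"wz":0},{"hand":1,"dx":0,"dy":0,"dz":0,"wx":0,"wy":0,"wz":0}]'
```

```text
time_s: 4.75
position: [0.4927, -0.3063, 0.0365]
tcp_rot: [[0.482, 0.876, -0.0], [0.876, -0.482, 0.0], [0.0, -0.0, -1.0]]
force: [0.3, -0.5, 0.1]
opening: 1.002
```

```bash
python3 -m handwheel '[{"hand":1,"dx":0,"dy":0,"dz":0,"wx":0,"wy":0,"wz":0},{"hand":1,"dx":0,"dy":0,"dz":0,"wx":0,"wy":0,"wz":0}]'
```

```text
time_s: 4.95
position: [0.4928, -0.3063, 0.0366]
tcp_rot: [[0.482, 0.876, 0.0], [0.876, -0.482, -0.0], [-0.0, 0.0, -1.0]]
force: [0.1, -0.3, -0.3]
opening: 1.003
```

```bash
python3 -m handwheel '[{"hand":0.4,"dx":0.07,"dy":0.05,"dz":0,"wx":0,"wy":0,"wz":0},{"hand":0.4,"dx":0,"dy":0,"dz":0,"wx":0,"wy":0,"wz":0},{"hand":0.4,"dx":0,"dy":0,"dz":0,"wx":0,"wy":0,"wz":0},{"hand":0.4,"dx":0,"dy":0,"dz":-0.1,"wx":0,"wy":0,"wz":0},{"hand":0.4,"dx":0,"dy":0,"dz":-0.1,"wx":0,"wy":0,"wz":0},{"hand":0.4,"dx":0,"dy":0,"dz":-0.05,"wx":0,"wy":0,"wz":0},{"hand":0.4,"dx":0,"dy":0,"dz":0,"wx":0,"wy":0,"wz":0}]'
```

```text
time_s: 5.65
position: [0.4934, -0.3057, 0.0339]
tcp_rot: [[0.482, 0.876, -0.0], [0.876, -0.482, 0.0], [0.0, -0.0, -1.0]]
force: [0.8, 0.2, -0.0]
opening: 0.701
```

```bash
python3 -m handwheel '[{"hand":0.4,"dx":0,"dy":0,"dz":-0.05,"wx":0,"wy":0,"wz":0},{"hand":0.4,"dx":0,"dy":0,"dz":0,"wx":0,"wy":0,"wz":0}]'
```

```text
time_s: 5.85
position: [0.4935, -0.3058, 0.0335]
tcp_rot: [[0.482, 0.876, 0.0], [0.876, -0.482, -0.0], [0.0, 0.0, -1.0]]
force: [-1.0, 0.5, -0.5]
opening: 0.702
```

```bash
python3 -m handwheel '[{"hand":0.4,"dx":0,"dy":0,"dz":-0.05,"wx":0,"wy":0,"wz":0},{"hand":0.4,"dx":0,"dy":0,"dz":0,"wx":0,"wy":0,"wz":0}]'
```

```text
time_s: 6.05
position: [0.4935, -0.3058, 0.0334]
tcp_rot: [[0.482, 0.876, 0.0], [0.876, -0.482, -0.0], [-0.0, 0.0, -1.0]]
force: [-0.3, 0.6, 3.7]
opening: 0.697
```

```bash
python3 -m handwheel '[{"hand":0.4,"dx":0,"dy":0,"dz":-0.05,"wx":0,"wy":0,"wz":0},{"hand":0.4,"dx":0,"dy":0,"dz":0,"wx":0,"wy":0,"wz":0}]'
```

```text
time_s: 6.25
position: [0.4935, -0.3058, 0.0334]
tcp_rot: [[0.482, 0.876, 0.0], [0.876, -0.482, -0.0], [-0.0, 0.0, -1.0]]
force: [-1.9, 1.3, 6.7]
opening: 0.698
```

The fingertips touch the flange at TCP z = 0.0334, and the stiffness is about 6.5 N/mm. I'll ease off to light contact and pinch.

```bash
python3 -m handwheel '[{"hand":0.2,"dx":0,"dy":0,"dz":0.06,"wx":0,"wy":0,"wz":0},{"hand":-0.3,"dx":0,"dy":0,"dz":0,"wx":0,"wy":0,"wz":0},{"hand":-1,"dx":0,"dy":0,"dz":0,"wx":0,"wy":0,"wz":0},{"hand":-1,"dx":0,"dy":0,"dz":0,"wx":0,"wy":0,"wz":0},{"hand":-1,"dx":0,"dy":0,"dz":0,"wx":0,"wy":0,"wz":0},{"hand":-1,"dx":0,"dy":0,"dz":0,"wx":0,"wy":0,"wz":0}]'
```

```text
time_s: 6.85
position: [0.493, -0.3055, 0.0338]
tcp_rot: [[0.482, 0.876, -0.001], [0.876, -0.482, 0.0], [-0.0, -0.001, -1.0]]
force: [-2.7, 1.4, 8.6]
opening: 0.445
```

```bash
python3 -m handwheel '[{"hand":-1,"dx":0,"dy":0,"dz":0.5,"wx":0,"wy":0,"wz":0},{"hand":-1,"dx":0,"dy":0,"dz":1,"wx":0,"wy":0,"wz":0},{"hand":-1,"dx":0,"dy":0,"dz":2,"wx":0,"wy":0,"wz":0},{"hand":-1,"dx":0,"dy":0,"dz":2.5,"wx":0,"wy":0,"wz":0},{"hand":-1,"dx":0,"dy":0,"dz":2.5,"wx":0,"wy":0,"wz":0},{"hand":-1,"dx":0,"dy":0,"dz":2.5,"wx":0,"wy":0,"wz":0},{"hand":-1,"dx":0,"dy":0,"dz":2.5,"wx":0,"wy":0,"wz":0},{"hand":-1,"dx":0,"dy":0,"dz":2,"wx":0,"wy":0,"wz":0},{"hand":-1,"dx":0,"dy":0,"dz":0,"wx":0,"wy":0,"wz":0},{"hand":-1,"dx":0,"dy":0,"dz":0,"wx":0,"wy":0,"wz":0}]'
python3 - <<'E'
from h import *
for n in('scene','side','wrist'):cap(n,n+'5')
a=load('scene5')[0][60:160,185:295];b=load('side5')[0][230:330,260:370]
cv2.imwrite('pics/c5.png',np.hstack([cv2.resize(a,(400,364),interpolation=2),cv2.resize(b,(400,364),interpolation=2)])[:,:,::-1])
E
```

```text
time_s: 7.85
position: [0.4934, -0.3056, 0.1881]
tcp_rot: [[0.482, 0.876, 0.0], [0.876, -0.482, -0.0], [-0.0, 0.0, -1.0]]
force: [-0.2, 0.9, -1.4]
opening: 0.444
```

View pics/c5.png

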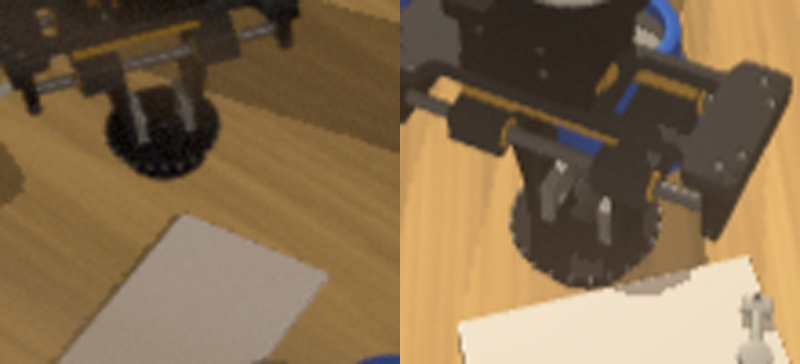

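View pics/wrist5.png

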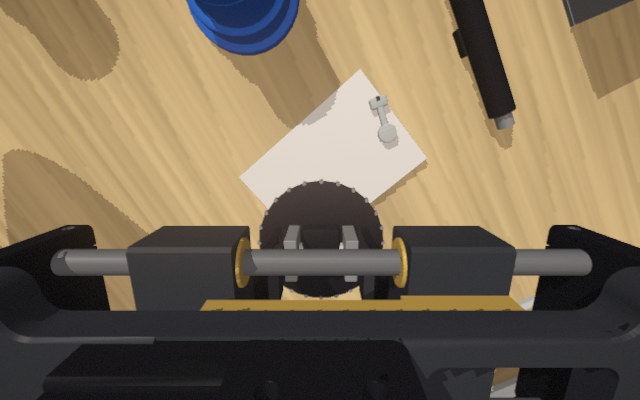

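The cap is lifted and looks level, held by its pinched tabs. In the wrist view the flange is centred at about (321,238). I'll measure its centre in the tool frame, then approach the tin.

```bash
python3 - <<'E'
from h import *
s=bot.read_state();print(s['position'],s['force'])
T=s['tcp_rot']
p,d,c=load('wrist5'); W=world(d,c)
w=W[175:300,255:390].reshape(-1,3);w=w[np.isfinite(w[:,2])]
l=(w-s['position'])@T
k=np.abs(l[:,2]+.00)<.006
l0=l[k]
print(len(l0),np.median(l0[:,2]),l0.min(0),l0.max(0))
r=least_squares(lambda x:np.maximum(np.hypot(*(l0[:,:2]-x).T)-.039,0),[0,0.]);print('cap in tool',r.x,cv2.minEnclosingCircle(l0[:,:2].astype(np.float32)))
# plane tilt
A=np.c_[l0[:,:2],np.ones(len(l0))];m=np.abs(l0[:,2]-np.median(l0[:,2]))<.003
print('tilt',np.linalg.lstsq(A[m],l0[m,2],rcond=None)[0])
# same for tin in w2: express in tool frame then
c2=load('w2')[2]
for f in('scene5','side5'):
    p,d,c=load(f);W=world(d,c).reshape(-1,3)
    q=W[(np.hypot(W[:,0]-.4935,W[:,1]+.3055)<.05)&(W[:,2]>.179)&(W[:,2]<.195)]
    print(f,len(q),cv2.minEnclosingCircle(q[:,:2].astype(np.float32)),q[:,2].min(),np.median(q[:,2]))
E
```

```text
[ 0.4926648  -0.30503153  0.1866387 ] [ 0.87451812  0.77592491 -1.03727293]
6049 -0.000537248335817482 [-0.04080758 -0.03855393 -0.00599518] [0.03923295 0.04078236 0.00353599]
cap in tool [-0.00025151  0.00113637] ((-0.0008113458752632141, 0.0012222429504618049), 0.04009734094142914)
tilt [ 0.00160644 -0.0004606  -0.00054663]
scene5 369 ((0.496832013130188, -0.304252952337265), 0.04095536842942238) 0.18173945969721814 0.1877866844677468
side5 586 ((0.4934392273426056, -0.3059418797492981), 0.038990192115306854) 0.18301832705693125 0.1876976810032645
```

```bash
python3 -m handwheel '[{"hand":-1,"dx":-0.4,"dy":3.2,"dz":0.5,"wx":0,"wy":0,"wz":0},{"hand":-1,"dx":-0.4,"dy":4.2,"dz":0,"wx":0,"wy":0,"wz":0},{"hand":-1,"dx":-0.4,"dy":4.2,"dz":0,"wx":0,"wy":0,"wz":0},{"hand":-1,"dx":-0.4,"dy":4.2,"dz":0,"wx":0,"wy":0,"wz":0},{"hand":-1,"dx":-0.4,"dy":4.2,"dz":0,"wx":0,"wy":0,"wz":0},{"hand":-1,"dx":-0.4,"dy":4.2,"dz":0,"wx":0,"wy":0,"wz":0},{"hand":-1,"dx":-0.4,"dy":4.2,"dz":0,"wx":0,"wy":0,"wz":0},{"hand":-1,"dx":0,"dy":1.0,"dz":0,"wx":0,"wy":0,"wz":0},{"hand":-1,"dx":0,"dy":0,"dz":0,"wx":0,"wy":0,"wz":0},{"hand":-1,"dx":0,"dy":0,"dz":0,"wx":0,"wy":0,"wz":0}]'
python3 - <<'E'
from h import *
ps=[]
for i in range(3):
    cap('wrist',f'w6{i}'); ps.append(bot.read_state()['position'])
print(np.array(ps))
for i in range(3):
    p,d,c=load(f'w6{i}');W=world(d,c)
    ww=W[:170,220:420].reshape(-1,3);ww=ww[(np.hypot(ww[:,0]-.524,ww[:,1]-.095)<.05)&(ww[:,2]>.095)&(ww[:,2]<.106)]
    fun=lambda x:(lambda r:np.maximum(r-.042,0)+np.maximum(.031-r,0))(np.hypot(*(ww[:,:2]-x).T))
    r=least_squares(fun,[.524,.095],loss='soft_l1',f_scale=.001,diff_step=1e-3);print(len(ww),r.x,np.median(ww[:,2]))
    T=np.array(bot.read_state()['tcp_rot'])
    R=cv2.Rodrigues(np.array(c['rvec'],float))[0]; t=np.array(c['tvec'],float).ravel()
    tc=-R.T@t - T@np.array([.06645,-.00088,-.16321]); print('tcp from cam',tc,'tin in tool',T.T@(np.append(r.x,.1)-tc))
E
```

```text
time_s: 9.0
position: [0.466, -0.0125, 0.1928]
tcp_rot: [[0.482, 0.876, 0.0], [0.876, -0.482, -0.001], [-0.001, 0.0, -1.0]]
force: [0.1, -0.3, -0.9]
opening: 0.441
[[ 0.4660926  -0.01296308  0.19289472]
 [ 0.46606569 -0.01316586  0.1929345 ]
 [ 0.4659896  -0.01318081  0.19297446]]
3964 [0.5230255  0.09389867] 0.09975746961394898
tcp from cam [ 0.46796537 -0.01300518  0.19290729] tin in tool [ 0.12022031 -0.00355455  0.09287765]
3975 [0.5231033  0.09393454] 0.09973348213743831
tcp from cam [ 0.4681317  -0.01350076  0.1930073 ] tin in tool [ 0.12064265 -0.00388914  0.09297744]
3973 [0.52307656 0.09393149] 0.09974254940775269
tcp from cam [ 0.46815651 -0.01374224  0.19307263] tin in tool [ 0.12082641 -0.00404962  0.09304267]
```

View pics/w60.png

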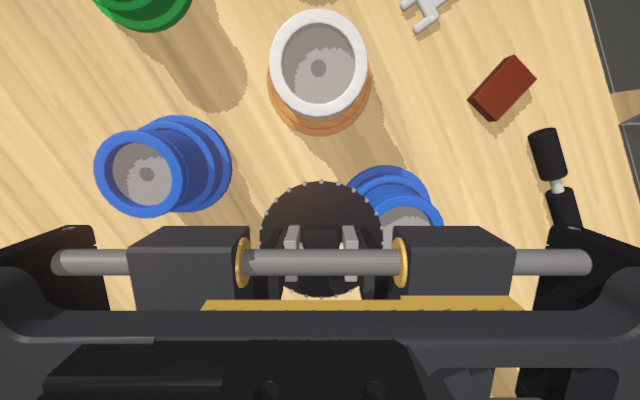

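The same picture shows both the held flange at (321,238) and the tin rim at (318,63). Measuring one against the other within it cancels the camera bias.

```bash
cat > rel.py <<'E'
from h import *
def rel(f):
    p,d,c=load(f);W=world(d,c)
    def fit(ww,x0,lo,hi):
        fun=lambda x:(lambda r:np.maximum(r-hi,0)+np.maximum(lo-r,0))(np.hypot(*(ww[:,:2]-x).T))
        return least_squares(fun,x0,loss='soft_l1',f_scale=.001,diff_step=1e-3).x
    ww=W[:170,220:420].reshape(-1,3);ww=ww[(np.hypot(ww[:,0]-.524,ww[:,1]-.095)<.05)&(ww[:,2]>.095)&(ww[:,2]<.106)]
    tin=fit(ww,np.array([.524,.095]),.031,.042)
    w=W[178:300,255:388].reshape(-1,3); z=bot.read_state()['position'][2]; w=w[np.abs(w[:,2]-z)<.006]
    capc=fit(w,np.median(w[:,:2],0),0,.039)
    e=cv2.minEnclosingCircle(w[:,:2].astype(np.float32))
    return tin,capc,e,np.median(ww[:,2]),np.median(w[:,2])
E
python3 - <<'E'
from rel import *
for i in range(3):
    t,c,e,zr,zc=rel(f'w6{i}');print(t,c,e,'diff',t-c,t-np.array(e[0]),'zr',zr,'zc',zc)
E
```

```text
[0.5230255  0.09389867] [ 0.46681424 -0.01333048] ((0.4666207432746887, -0.013435539789497852), 0.039961498230695724) diff [0.05621126 0.10722914] [0.05640476 0.10733421] zr 0.09975746961394898 zc 0.1931906201718532
[0.5231033  0.09393454] [ 0.46693738 -0.01380888] ((0.4669255316257477, -0.014044210314750671), 0.039950158447027206) diff [0.05616592 0.10774342] [0.05617777 0.10797875] zr 0.09973348213743831 zc 0.1932845490823111
[0.52307656 0.09393149] [ 0.46693298 -0.0139287 ] ((0.4668797254562378, -0.014220927841961384), 0.03987392410635948) diff [0.05614358 0.1078602 ] [0.05619683 0.10815242] zr 0.09974254940775269 zc 0.19334574934618867
```

```bash
python3 -m handwheel '[{"hand":-1,"dx":1.4,"dy":2.7,"dz":0,"wx":0,"wy":0,"wz":0},{"hand":-1,"dx":1.4,"dy":2.7,"dz":0,"wx":0,"wy":0,"wz":0},{"hand":-1,"dx":1.4,"dy":2.7,"dz":0,"wx":0,"wy":0,"wz":0},{"hand":-1,"dx":1.4,"dy":2.65,"dz":-1,"wx":0,"wy":0,"wz":0},{"hand":-1,"dx":0,"dy":0,"dz":-1.5,"wx":0,"wy":0,"wz":0},{"hand":-1,"dx":0,"dy":0,"dz":-1.5,"wx":0,"wy":0,"wz":0},{"hand":-1,"dx":0,"dy":0,"dz":-1,"wx":0,"wy":0,"wz":0},{"hand":-1,"dx":0,"dy":0,"dz":0,"wx":0,"wy":0,"wz":0},{"hand":-1,"dx":0,"dy":0,"dz":0,"wx":0,"wy":0,"wz":0},{"hand":-1,"dx":0,"dy":0,"dz":0,"wx":0,"wy":0,"wz":0}]'
python3 - <<'E'
from h import *
for n in('scene','side','wrist'):cap(n,n+'7')
a=load('scene7')[0][150:250,295:405];b=load('side7')[0][140:240,265:375]
cv2.imwrite('pics/c7.png',np.hstack([cv2.resize(a,(400,364),interpolation=2),cv2.resize(b,(400,364),interpolation=2)])[:,:,::-1])
s=bot.read_state();print(s['position'],s['force'])
for f in('scene7','side7'):
    p,d,c=load(f);W=world(d,c).reshape(-1,3);W=W[np.hypot(W[:,0]-.523,W[:,1]-.0945)<.055]
    for lo,hi in((.128,.146),(.094,.106)):
        q=W[(W[:,2]>lo)&(W[:,2]<hi)]
        print(f,lo,len(q),cv2.minEnclosingCircle(q[:,:2].astype(np.float32)))
E
```

```text
time_s: 10.15
position: [0.5221, 0.0953, 0.1438]
tcp_rot: [[0.483, 0.876, 0.001], [0.876, -0.483, -0.0], [0.001, 0.001, -1.0]]
force: [-0.1, 0.1, -0.8]
opening: 0.438
[0.52192529 0.0955718  0.14383406] [ 0.77020513  0.39689422 -0.7208894 ]
scene7 0.128 333 ((0.5233536958694458, 0.09509739279747009), 0.04079069942235947)
scene7 0.094 264 ((0.5270272493362427, 0.0963917225599289), 0.04190095141530037)
side7 0.128 221 ((0.5229547023773193, 0.0960264503955841), 0.04027319699525833)
side7 0.094 200 ((0.523443877696991, 0.093089260160923), 0.04250691458582878)
```

View pics/c7.png

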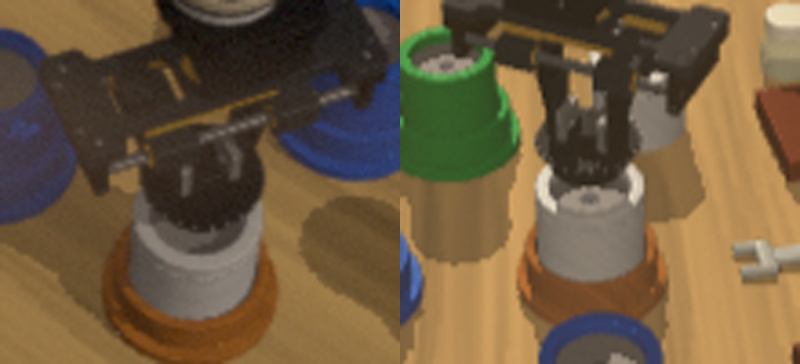

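View pics/wrist7.png

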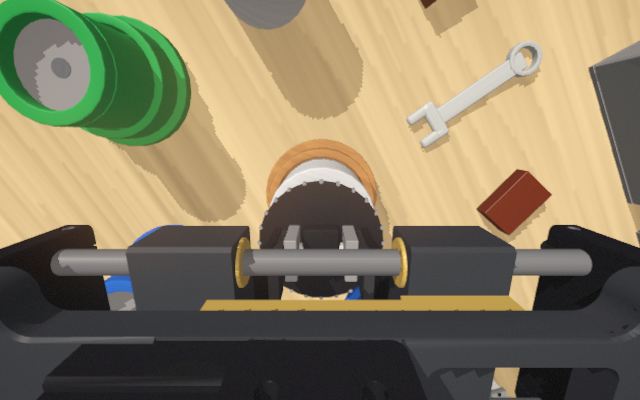

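```bash
python3 -m handwheel '[{"hand":-1,"dx":0.06,"dy":-0.08,"dz":-0.5,"wx":0,"wy":0,"wz":0},{"hand":-1,"dx":0,"dy":0,"dz":-0.5,"wx":0,"wy":0,"wz":0},{"hand":-1,"dx":0,"dy":0,"dz":-0.5,"wx":0,"wy":0,"wz":0},{"hand":-1,"dx":0,"dy":0,"dz":-0.3,"wx":0,"wy":0,"wz":0},{"hand":-1,"dx":0,"dy":0,"dz":0,"wx":0,"wy":0,"wz":0},{"hand":-1,"dx":0,"dy":0,"dz":0,"wx":0,"wy":0,"wz":0}]'
```

```text
time_s: 10.9
position: [0.522, 0.095, 0.1249]
tcp_rot: [[0.482, 0.876, -0.0], [0.876, -0.482, 0.0], [-0.0, -0.0, -1.0]]
force: [-0.3, -0.6, -1.2]
opening: 0.44
```

```bash
python3 -m handwheel '[{"hand":-1,"dx":0,"dy":0,"dz":-0.1,"wx":0,"wy":0,"wz":0},{"hand":-1,"dx":0,"dy":0,"dz":-0.1,"wx":0,"wy":0,"wz":0},{"hand":-1,"dx":0,"dy":0,"dz":0,"wx":0,"wy":0,"wz":0}]'
```

```text
time_s: 11.2
position: [0.522, 0.095, 0.1231]
tcp_rot: [[0.482, 0.876, -0.0], [0.876, -0.482, 0.0], [-0.0, -0.0, -1.0]]
force: [0.1, 0.5, -0.9]
opening: 0.439
```

```bash
python3 -m handwheel '[{"hand":-1,"dx":0,"dy":0,"dz":-0.1,"wx":0,"wy":0,"wz":0},{"hand":-1,"dx":0,"dy":0,"dz":-0.1,"wx":0,"wy":0,"wz":0},{"hand":-1,"dx":0,"dy":0,"dz":0,"wx":0,"wy":0,"wz":0}]'
```

```text
time_s: 11.5
position: [0.522, 0.0949, 0.121]
tcp_rot: [[0.482, 0.876, -0.0], [0.876, -0.482, 0.0], [-0.0, -0.0, -1.0]]
force: [-0.1, 0.4, -0.4]
opening: 0.436
```

```bash
python3 -m handwheel '[{"hand":-1,"dx":0.03,"dy":-0.03,"dz":-0.1,"wx":0,"wy":0,"wz":0},{"hand":-1,"dx":0,"dy":0,"dz":-0.1,"wx":0,"wy":0,"wz":0},{"hand":-1,"dx":0,"dy":0,"dz":0,"wx":0,"wy":0,"wz":0}]'
```

```text
time_s: 11.8
position: [0.5223, 0.0946, 0.119]
tcp_rot: [[0.482, 0.876, -0.0], [0.876, -0.482, 0.0], [-0.0, -0.0, -1.0]]
force: [-0.2, 0.0, -0.9]
opening: 0.44
```

```bash
python3 -m handwheel '[{"hand":-1,"dx":0,"dy":0,"dz":-0.1,"wx":0,"wy":0,"wz":0},{"hand":-1,"dx":0,"dy":0,"dz":-0.1,"wx":0,"wy":0,"wz":0},{"hand":-1,"dx":0,"dy":0,"dz":-0.1,"wx":0,"wy":0,"wz":0},{"hand":-1,"dx":0,"dy":0,"dz":0,"wx":0,"wy":0,"wz":0}]'
```

```text
time_s: 12.2
position: [0.5222, 0.0947, 0.116]
tcp_rot: [[0.482, 0.876, -0.0], [0.876, -0.482, 0.0], [-0.0, -0.0, -1.0]]
force: [-0.2, 0.0, -0.2]
opening: 0.436
```

```bash
python3 -m handwheel '[{"hand":-1,"dx":0,"dy":0,"dz":-0.1,"wx":0,"wy":0,"wz":0},{"hand":-1,"dx":0,"dy":0,"dz":-0.1,"wx":0,"wy":0,"wz":0},{"hand":-1,"dx":0,"dy":0,"dz":-0.1,"wx":0,"wy":0,"wz":0},{"hand":-1,"dx":0,"dy":0,"dz":-0.1,"wx":0,"wy":0,"wz":0},{"hand":-1,"dx":0,"dy":0,"dz":0,"wx":0,"wy":0,"wz":0}]'
```

```text
time_s: 12.7
position: [0.5222, 0.0947, 0.112]
tcp_rot: [[0.482, 0.876, -0.0], [0.876, -0.482, 0.0], [-0.0, -0.0, -1.0]]
force: [-0.1, 0.7, -0.5]
opening: 0.443
```

The plug is going into the bore freely, 11 mm deep with no contact. Plate contact is expected at about z = 0.109.

```bash
python3 -m handwheel '[{"hand":-1,"dx":0,"dy":0,"dz":-0.1,"wx":0,"wy":0,"wz":0},{"hand":-1,"dx":0,"dy":0,"dz":-0.1,"wx":0,"wy":0,"wz":0},{"hand":-1,"dx":0,"dy":0,"dz":0,"wx":0,"wy":0,"wz":0}]'
```

```text
time_s: 13.0
position: [0.5223, 0.0947, 0.11]
tcp_rot: [[0.482, 0.876, -0.0], [0.876, -0.482, -0.0], [-0.0, -0.0, -1.0]]
force: [-0.1, 0.3, -1.8]
opening: 0.441
```

```bash
python3 -m handwheel '[{"hand":-1,"dx":0,"dy":0,"dz":-0.1,"wx":0,"wy":0,"wz":0},{"hand":-1,"dx":0,"dy":0,"dz":-0.1,"wx":0,"wy":0,"wz":0},{"hand":-1,"dx":0,"dy":0,"dz":0,"wx":0,"wy":0,"wz":0}]'
```

```text
time_s: 13.3
position: [0.5224, 0.0947, 0.1083]
tcp_rot: [[0.482, 0.876, 0.0], [0.876, -0.482, -0.0], [0.0, 0.0, -1.0]]
force: [-1.5, 0.2, 2.4]
opening: 0.444
```

```bash
python3 -m handwheel '[{"hand":-1,"dx":0,"dy":0,"dz":-0.1,"wx":0,"wy":0,"wz":0},{"hand":-1,"dx":0,"dy":0,"dz":-0.1,"wx":0,"wy":0,"wz":0},{"hand":-1,"dx":0,"dy":0,"dz":0,"wx":0,"wy":0,"wz":0}]'
```

```text
time_s: 13.6
position: [0.5224, 0.0947, 0.1062]
tcp_rot: [[0.482, 0.876, 0.0], [0.876, -0.482, 0.0], [0.0, 0.0, -1.0]]
force: [-0.3, -0.5, 3.1]
opening: 0.44
```

Plate contact came at about 0.1085, as predicted. I'll continue in small steps until the flange meets the rim.

```bash
python3 -m handwheel '[{"hand":-1,"dx":0,"dy":0,"dz":-0.1,"wx":0,"wy":0,"wz":0},{"hand":-1,"dx":0,"dy":0,"dz":-0.05,"wx":0,"wy":0,"wz":0},{"hand":-1,"dx":0,"dy":0,"dz":0,"wx":0,"wy":0,"wz":0}]'
```

```text
time_s: 13.9
position: [0.5225, 0.0947, 0.1046]
tcp_rot: [[0.482, 0.876, 0.0], [0.876, -0.482, 0.0], [0.0, 0.0, -1.0]]
force: [-1.3, -0.0, 4.5]
opening: 0.438
```

```bash
python3 -m handwheel '[{"hand":-1,"dx":0,"dy":0,"dz":-0.05,"wx":0,"wy":0,"wz":0},{"hand":-1,"dx":0,"dy":0,"dz":-0.05,"wx":0,"wy":0,"wz":0},{"hand":-1,"dx":0,"dy":0,"dz":0,"wx":0,"wy":0,"wz":0}]'
```

```text
time_s: 14.2
position: [0.5225, 0.0947, 0.1036]
tcp_rot: [[0.482, 0.876, 0.0], [0.876, -0.482, -0.0], [0.0, 0.0, -1.0]]
force: [-0.8, 1.3, 3.0]
opening: 0.442
```

```bash
python3 -m handwheel '[{"hand":-1,"dx":0,"dy":0,"dz":-0.05,"wx":0,"wy":0,"wz":0},{"hand":-1,"dx":0,"dy":0,"dz":0,"wx":0,"wy":0,"wz":0},{"hand":-1,"dx":0,"dy":0,"dz":0,"wx":0,"wy":0,"wz":0}]'
```

```text
time_s: 14.5
position: [0.5224, 0.0947, 0.1035]
tcp_rot: [[0.482, 0.876, 0.0], [0.876, -0.482, -0.0], [0.0, 0.0, -1.0]]
force: [-1.2, -0.6, 7.3]
opening: 0.447
```

```bash
python3 -m handwheel '[{"hand":-1,"dx":0,"dy":0,"dz":-0.05,"wx":0,"wy":0,"wz":0},{"hand":-1,"dx":0,"dy":0,"dz":0,"wx":0,"wy":0,"wz":0},{"hand":-1,"dx":0,"dy":0,"dz":0,"wx":0,"wy":0,"wz":0}]'
```

```text
time_s: 14.8
position: [0.5225, 0.0947, 0.1035]
tcp_rot: [[0.482, 0.876, 0.001], [0.876, -0.482, -0.0], [0.0, 0.0, -1.0]]
force: [-1.8, -0.8, 9.3]
opening: 0.442
```

```bash
python3 -m handwheel '[{"hand":-1,"dx":0,"dy":0,"dz":-0.05,"wx":0,"wy":0,"wz":0},{"hand":-1,"dx":0,"dy":0,"dz":0,"wx":0,"wy":0,"wz":0},{"hand":-1,"dx":0,"dy":0,"dz":0,"wx":0,"wy":0,"wz":0}]'
```

```text
time_s: 15.1
position: [0.5225, 0.0947, 0.1034]
tcp_rot: [[0.482, 0.876, 0.001], [0.876, -0.482, -0.0], [0.0, 0.001, -1.0]]
force: [-2.6, -0.1, 12.7]
opening: 0.441
```

The flange is seated: z is stalled at 0.1034 while the force rises to 12.7 N. Now I'll open gradually with the fingertips still pressing on the flange.

```bash
python3 -m handwheel '[{"hand":-1,"dx":0,"dy":0,"dz":-0.03,"wx":0,"wy":0,"wz":0},{"hand":0.0,"dx":0,"dy":0,"dz":0,"wx":0,"wy":0,"wz":0},{"hand":0.1,"dx":0,"dy":0,"dz":0,"wx":0,"wy":0,"wz":0},{"hand":0.2,"dx":0,"dy":0,"dz":0,"wx":0,"wy":0,"wz":0},{"hand":0.3,"dx":0,"dy":0,"dz":0,"wx":0,"wy":0,"wz":0},{"hand":0.4,"dx":0,"dy":0,"dz":0,"wx":0,"wy":0,"wz":0},{"hand":0.4,"dx":0,"dy":0,"dz":0,"wx":0,"wy":0,"wz":0},{"hand":0.4,"dx":0,"dy":0,"dz":0,"wx":0,"wy":0,"wz":0}]'
python3 - <<'E'
from h import *
for n in('scene','side','wrist'):cap(n,n+'8')
a=load('scene8')[0][150:250,295:405];b=load('side8')[0][140:240,265:375]
cv2.imwrite('pics/c8.png',np.hstack([cv2.resize(a,(400,364),interpolation=2),cv2.resize(b,(400,364),interpolation=2)])[:,:,::-1])
cv2.imwrite('pics/w8c.png',cv2.resize(load('wrist8')[0][160:310,240:400],(800,600)[:2],interpolation=2)[:,:,::-1])
E
```

```text
time_s: 15.9
position: [0.526, 0.0932, 0.1033]
tcp_rot: [[0.481, 0.877, 0.008], [0.877, -0.481, -0.002], [0.002, 0.008, -1.0]]
force: [3.8, -3.8, 8.4]
opening: 0.695
```

View pics/c8.png

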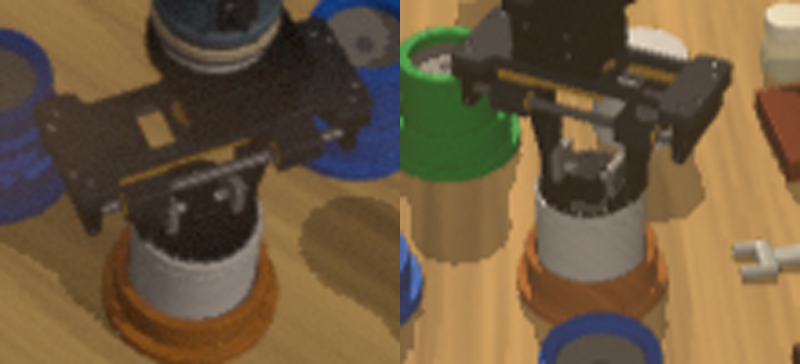

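View pics/w8c.png

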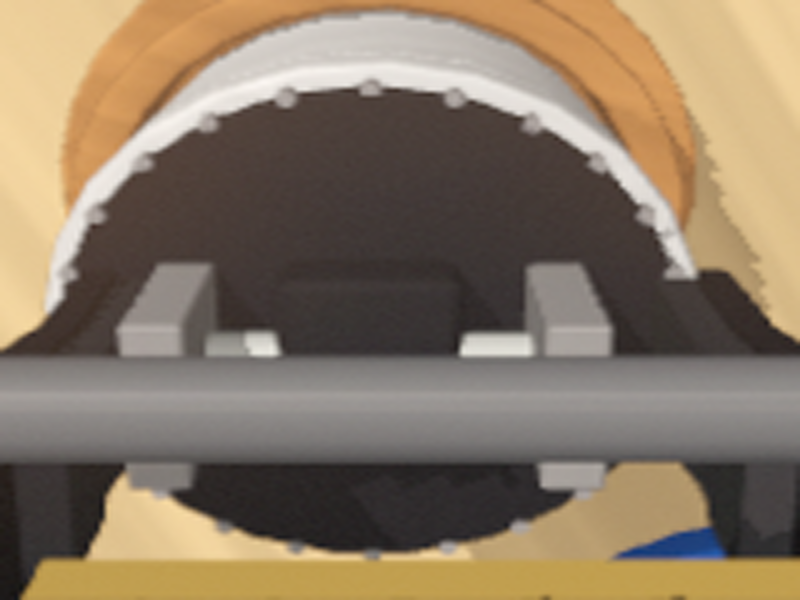

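The flange sits on the rim, and the tabs have moved outward to about (165,330) and (570,330) in the crop. The tool slid about 4 mm sideways during the release because one tip stuck on the flange. I'll ease off vertically in small steps.

```bash
python3 -m handwheel '[{"hand":0.4,"dx":0,"dy":0,"dz":0.05,"wx":0,"wy":0,"wz":0},{"hand":0.4,"dx":0,"dy":0,"dz":0.05,"wx":0,"wy":0,"wz":0},{"hand":0.4,"dx":0,"dy":0,"dz":0.05,"wx":0,"wy":0,"wz":0},{"hand":0.4,"dx":0,"dy":0,"dz":0,"wx":0,"wy":0,"wz":0}]'
```

```text
time_s: 16.45
position: [0.5232, 0.0946, 0.1035]
tcp_rot: [[0.482, 0.876, 0.002], [0.876, -0.482, -0.0], [0.001, 0.002, -1.0]]
force: [3.5, -0.5, 4.0]
opening: 0.7
```

```bash
python3 -m handwheel '[{"hand":0.4,"dx":0,"dy":0,"dz":0.05,"wx":0,"wy":0,"wz":0},{"hand":0.4,"dx":0,"dy":0,"dz":0.05,"wx":0,"wy":0,"wz":0},{"hand":0.4,"dx":0,"dy":0,"dz":0,"wx":0,"wy":0,"wz":0},{"hand":0.4,"dx":0,"dy":0,"dz":0,"wx":0,"wy":0,"wz":0}]'
```

```text
time_s: 16.85
position: [0.5223, 0.0948, 0.1043]
tcp_rot: [[0.482, 0.876, -0.0], [0.876, -0.482, 0.0], [0.0, -0.0, -1.0]]
force: [1.9, -0.6, 3.5]
opening: 0.702
```

```bash
python3 -m handwheel '[{"hand":0.4,"dx":0,"dy":0,"dz":0.1,"wx":0,"wy":0,"wz":0},{"hand":0.4,"dx":0,"dy":0,"dz":0.1,"wx":0,"wy":0,"wz":0},{"hand":0.4,"dx":0,"dy":0,"dz":0.1,"wx":0,"wy":0,"wz":0},{"hand":0.6,"dx":0,"dy":0,"dz":0.1,"wx":0,"wy":0,"wz":0},{"hand":0.8,"dx":0,"dy":0,"dz":0.2,"wx":0,"wy":0,"wz":0},{"hand":1,"dx":0,"dy":0,"dz":0.5,"wx":0,"wy":0,"wz":0},{"hand":1,"dx":0,"dy":0,"dz":1,"wx":0,"wy":0,"wz":0},{"hand":1,"dx":0,"dy":0,"dz":1.5,"wx":0,"wy":0,"wz":0},{"hand":1,"dx":0,"dy":0,"dz":2,"wx":0,"wy":0,"wz":0},{"hand":1,"dx":0,"dy":0,"dz":2,"wx":0,"wy":0,"wz":0}]'
```

```text
time_s: 17.85
position: [0.5223, 0.0947, 0.1817]
tcp_rot: [[0.482, 0.876, 0.0], [0.876, -0.482, 0.0], [0.0, 0.0, -1.0]]
force: [0.1, -0.0, -0.2]
opening: 0.999
```

```bash
python3 -m handwheel '[{"hand":1,"dx":-1.2,"dy":-2.4,"dz":1,"wx":0,"wy":0,"wz":0},{"hand":1,"dx":-1.2,"dy":-2.4,"dz":0,"wx":0,"wy":0,"wz":0},{"hand":1,"dx":-1.2,"dy":-2.4,"dz":0,"wx":0,"wy":0,"wz":0},{"hand":1,"dx":-1.2,"dy":-2.4,"dz":0,"wx":0,"wy":0,"wz":0},{"hand":1,"dx":0,"dy":0,"dz":0,"wx":0,"wy":0,"wz":0},{"hand":1,"dx":0,"dy":0,"dz":0,"wx":0,"wy":0,"wz":0}]'
python3 - <<'E'
from h import *
for n in('scene','side','wrist'):cap(n,n+'9')
a=load('scene9')[0][170:250,300:400];b=load('side9')[0][160:240,270:370];w=load('wrist9')[0][0:200,200:450]
cv2.imwrite('pics/c9.png',np.vstack([np.hstack([cv2.resize(a,(375,300),interpolation=2),cv2.resize(b,(375,300),interpolation=2)]),np.hstack([cv2.resize(w,(375,300),interpolation=2),np.zeros((300,375,3),np.uint8)])])[:,:,::-1])
p,d,c=load('wrist9');W=world(d,c)
w=W.reshape(-1,3);w=w[(np.hypot(w[:,0]-.523,w[:,1]-.0945)<.055)]
print(np.histogram(w[:,2],bins=np.arange(.09,.14,.003)))
q=w[(w[:,2]>.1015)&(w[:,2]<.109)]
print('flange',np.median(q[:,2]),cv2.minEnclosingCircle(q[:,:2].astype(np.float32)))
f=least_squares(lambda a:q[:,:2]@a[:2]+a[2]-q[:,2],[0,0,.1],loss='soft_l1',f_scale=.001);print('tilt',f.x)
t=w[(w[:,2]>.12)];l=(t[:,:2]-[.523,.0945])@np.array([.876,-.482])
print(len(t),np.percentile(l[l>0],[2,98]),np.percentile(l[l<0],[2,98]),t[:,2].max(), [np.median(t[k,2]) for k in(l>0,l<0)])
E
```

```text
time_s: 18.45
position: [0.4747, -0.0016, 0.1911]
tcp_rot: [[0.484, 0.875, 0.001], [0.875, -0.484, 0.0], [0.001, 0.001, -1.0]]
force: [-0.7, -0.4, -0.8]
opening: 0.998
(array([   0,    0,  142,  474,  457, 4941,   39,   47,  291,  944,   31,
         38,   24,  414,  272,    0]), array([0.09 , 0.093, 0.096, 0.099, 0.102, 0.105, 0.108, 0.111, 0.114,
       0.117, 0.12 , 0.123, 0.126, 0.129, 0.132, 0.135, 0.138]))
flange 0.10596652051504854 ((0.5236266255378723, 0.09342334419488907), 0.040241457521915436)
tilt [ 0.00075364 -0.00080663  0.10566001]
779 [0.01936235 0.0262234 ] [-0.02542008 -0.01857672] 0.1339454728593072 [np.float64(0.13174939812886463), np.float64(0.13167271954066467)]
```

View pics/c9.png

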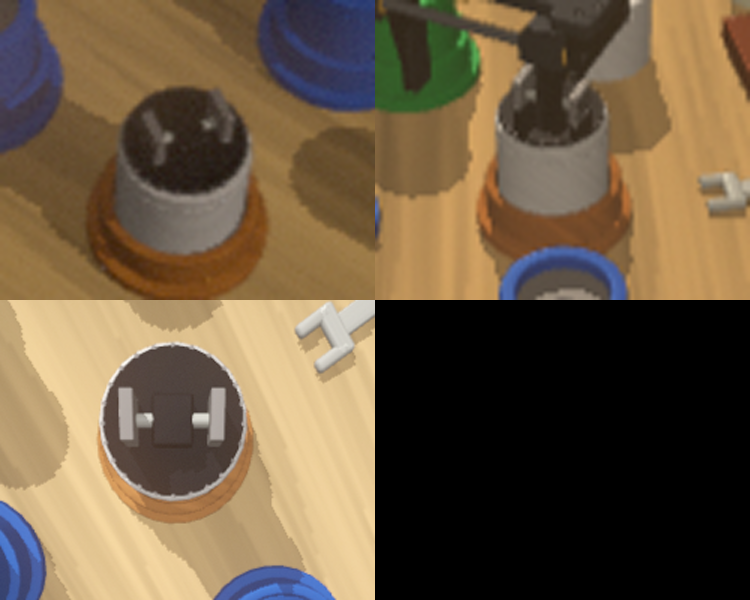

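The checks agree. The tab faces are 51.6 mm apart, so both tabs are out. The flange top is about 2.2 mm above the seated height, which is the latched position, and tilt is under 0.002 rad. The cap is about 1 mm off the tin's axis.

```bash
python3 -c "
from rig import bot,hand_in
s=bot.read_state();print(s['time_s'],s['force']);print(hand_in())"
```

```text
18.6 [ 0.41077319 -0.01734463  0.31403927]
the job is handed in; nothing more can be done
None
```

The cap is latched in the wooden-held tin and I handed the job in at 18.6 s; no verdict was reported.

I pinched the tabs, lifted the cap off the tile and lowered it into the bore without touching the rim. I pressed past the plate until the flange was on the rim. While I opened the fingers, their tips kept pressing on the flange.

**Final checks from the wrist camera:**
- **Tabs:** the outer faces are 51.6 mm apart (52 mm at rest), so both are fully out.
- **Height:** the flange is about 2.2 mm above its seated height, which fits a latched cap held up by the plate.
- **Level and position:** tilt is about 0.001 rad, and the cap is within about 1 mm of the tin's axis.
- **Robot:** clear of the cap, with about zero force at the wrist.

**Force:** the highest wrist reading while pressing was 12.7 N. Readings come only at the end of each move, so brief peaks between them were not seen.

**What did not go cleanly:**
- My first move was refused because the rows left out some keys; nothing moved.
- During the release the tool slid about 4 mm sideways along the jaws. It came back as I eased off, and the cap stayed centred.
- The cameras disagreed by about 2 mm on where the tin stood. I aimed mainly from one wrist picture showing both the cap and the tin.
- I did not measure the other things on the bench again at the end. There was no sign of contact with any of them.

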